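Shield board and probe at the test stand

TASK

Set up the small test stand: first take the heat-shield board out of its slotted rack and lean it on the board rest, its foot standing on the rest's base plate just behind the low lip and its back slanting against the steel rail, and let go of it. Then lift the probe by its handle out of its stand and lower it upright from above through the hole of the black guide plate, never touching the guide, until the brass ring on its rod is level with the plate's top face. Finish while still holding the probe there, centred in the hole and still; leave the keyboard, mouse and jar alone.

Things in the scene. Friction and masses are not known exactly. Their poses are not given: they have to be found in the camera images.
- board: heat-shield board, an off-white flat slab 10 mm thick (its x) x 110 mm wide (its y) x 130 mm tall (its z), 0.15 to 0.31 kg; origin at the centre of its underside. At the start it stands upright in the rack's slot, its top 136 mm above the bench
- rack: fixed dark steel rack with a 14 mm wide slot along its y; base plate 90 x 140 x 6 mm (the board stands on it), slot walls 130 mm long whose tops are 51 mm above the bench; origin at the centre of its underside, z up
- board_rest: fixed aluminium rest for leaning the board; base plate 110 (its x) x 160 (its y) x 6 mm; origin at the centre of its underside, z up. The board's foot belongs on the base plate beside the lip (board's rear lower edge at about x = 0); the board's top then slants towards the rest's -x, about 20 degrees from vertical, resting on the rail
- rest_rail (a point): middle of the rest's round steel rail, 12 mm thick, 150 mm long along the rest's y, on two short uprights behind it; the axis is at x = -30, z = 68 mm in the rest's frame
- rest_lip (a point): middle of the lip's top edge, at x = 21, z = 14 mm in the rest's frame; the low lip is 6 mm thick (x = 18 to 24 mm), runs along y and rises 8 mm above the base plate
- probe: measuring probe, upright, 0.08 to 0.16 kg: steel rod 8 mm thick, 120 mm long, with a brass ring, topped by a round black handle: a flange 30 mm in diameter from 120 to 126 mm above the tip, then a plain grip 24 mm in diameter from 126 to 180 mm above the tip. Origin at the tip, its z runs up the rod. At the start it hangs in the probe stand, flange on the stand's plate
- probe_tip (a point): lower end of the probe's rod
- probe_ring (a point): middle of the brass ring on the rod, 60 mm above the tip; the ring is 11 mm in diameter, 4 mm tall
- probe_stand: fixed stand, 80 x 80 mm base, two posts and an aluminium plate 50 x 70 mm, top face 140 mm above the bench, with a 15 mm hole in its centre in which the probe hangs; origin at the centre of its underside. The probe's tip starts 20 mm above the bench and must rise more than 120 mm to come clear of the plate
- guide: fixed test stand: steel base 120 x 150 x 12 mm, two posts at y = +-55 mm carrying a black guide plate 90 (its x) x 130 (its y) x 12 mm, top face 100 mm above the bench, with a 24 mm hole through its centre; an open steel cup 36 mm wide stands under the hole, rim 24 mm above the bench. Origin at the centre of its underside, z up
- guide_hole (a point): centre of the guide hole at the plate's top face, 100 mm above the bench
- keyboard: black keyboard 135 x 420 x 21 mm, a bystander; origin at the centre of its underside
- mouse: black computer mouse 100 x 60 x 30 mm, a bystander; origin at the centre of its underside
- jar: amber glass jar with a steel cap, 56 mm in diameter, 75 mm tall, a bystander; origin at the centre of its underside
Not all that is in view belongs to the job. What is shaped like the board but brown is not meant. Leave any brown look-alike of the probe alone.

How it is judged:
On the way, in this order (a step that is already met when the one before it is completed fails the run):
1. the board leans on the rail, foot on the rest's base plate, released and still (angle between board's own z axis and vertical between 0.17 and 0.6 rad and z of board in the frame of board_rest below 0.014 m and x of board in the frame of board_rest between -0.02 and 0.02 m and y of board in the frame of board_rest between -0.05 and 0.05 m and contact force between board and board_rest above 0.5 N and contact force between board and the fingers below 0.05 N and linear speed of board below 0.02 m/s), for 0.3 s.
2. the probe's tip is over the guide hole, above the plate (horizontal distance between probe_tip and guide_hole below 0.01 m and z of probe_tip in the frame of guide_hole above 0.001 m), for 0.1 s.
At the end, for the whole second after the job is handed in: Board released, still, on the rail, 10 to 34 deg from vertical, foot on the base plate (within 20 mm of its middle in x, 50 in y). Probe held still by the fingers, clear of the guide, upright to 5 deg: ring within 4 mm of the hole axis and 8 mm of the plate top, tip within 7 mm of the axis (all of step 1 and contact force between board and the arm below 0.05 N and horizontal distance between probe_ring and guide_hole below 0.004 m and horizontal distance between probe_tip and guide_hole below 0.007 m and z of probe_ring in the frame of guide_hole between -0.008 and 0.008 m and angle between probe's own z axis and vertical below 0.09 rad and contact force between probe and the fingers above 1 N and contact force between probe and guide below 0.2 N and linear speed of probe below 0.02 m/s); the arm keeps its last pose, push and grip.
It fails at once if the probe touches the guide plate or its stand (contact force between probe and guide above 0.3 N).
It fails at once if the keyboard, mouse or jar is moved by more than 15 mm (distance of any of keyboard, mouse, jar from where it was at the start of the episode above 0.015 m).
It also fails if it takes over 72 s, if anything falls off the work surface, if the arm or the gripper's body presses on something with over 40 N, if the wrist force passes 120 N, or if a joint passes its speed limit or range.

ROBOT

A 6-joint arm with a two-finger parallel gripper is mounted at the origin on the work surface. World frame = base frame: x ahead of the robot, y to its left, z up, the work surface at z = 0. Lengths are in m, angles in rad, forces in N, time in s.
With the tool pointing down it reaches from about 0.375 to 0.825 m from the base axis. Payload 5.5 kg.
Tool frame: the origin (TCP) lies on the centre line of the jaws, within the pads' length; the fingertips stand 11 mm ahead of it and the grasp point (between the pads) lies 8 mm behind it; z points along the fingers, y is the line along which they close (so a half turn about z gives the same grasp; the last joint's range is limited). The gripper opens to 85 mm and grips with 20 to 120 N. Pads are 22 mm wide; open, the fingers measure 114 mm over their backs; the gripper's body (76 mm by 85 mm) begins 54 mm behind the grasp point. The pads swing forward as they close: fully open they stand 13 mm farther back than shut.
Start: joints at [-1.119, 0.314, -0.047, 1.21, 0, 1.571], TCP at [0.262, -0.54, 0.242] pointing down, gripper open.
Joint ranges: [-2.67, 2.67], [-0.69, 1.73], [-1.03, 1.25], [-2.08, 2.16], [-1.42, 1.45], [-3.14, 3.14]. Speed limits (rad/s): [2.39, 2.39, 3.01, 3.14, 3.14, 3.14].

INTERFACE

Orientations are given as a unit quaternion [x, y, z, w].
In Python, from cell import telemetry, read_camera, ticket gives the robot as it stands. The module is installed in compiled form; this text tells all that it offers.
- The arm moves only by the shell command python3 -m jog 'ROWS'. ROWS is text: rows parted by semicolons, each of 7 numbers parted by spaces: the shift along the tool's x, y, z in units of 30 mm (1.0 is 30 mm), then the turn, a rotation vector about the tool's x, y, z in units of 10 degrees (1.0 is 10 degrees), then the finger opening in mm, from 0 to 85.4. In form: tx ty tz rx ry rz hand; .... A call has 1 to 12 rows; each row shifts and turns the commanded pose from where the row before left it, along the tool's axes as they then stand; what a row does not reach is not made up. A row lasts 1/8 s, in which the tool goes at most 62.5 mm and 10.7 degrees, less where a joint would pass 70% of its speed; a pose out of reach is approached as far as the arm can. A call is refused whole if a number of a shift passes 1 or a number of a turn 1, either way. A call with a gripper value outside its range is refused whole. The fingers move at their own pace and stop on an object; the grip force is fixed at half the most. Time passes only in rows, so rows that do not move let the fingers close. It gives the time, the measured TCP pose, the force, the opening and the grip force at its end, in the units of the state.
- telemetry.observe(): the state, without advancing time (a new reading comes with each control period).
- read_camera(name): name is "scene" or "top"; returns a dict with "img" (400x640x3 uint8, red, green, blue), "z_map" (400x640 float32, m along the optical axis (not along the pixel's ray), 0 where there is no reading), "fx", "fy", "cx", "cy" (pixels), "dist" ([k1, k2, p1, p2, k3] as OpenCV has them; the pictures are not rectified), "position" and "rotation" of the camera in the world. Camera axes: x right, y down, z forward; pixel columns grow to the right and rows downward; lengths in m; the calibration is good to about 2 mm. A picture is of the moment at which its call begins.
- ticket.close_job(): hands the job in; it is judged then, once.
The state is a dict: "time": time; "joint_positions": joint angles; "joint_vel": joint speeds; "joint_torque": joint torques, N m; "eef_pos": TCP position; "orientation": TCP orientation; "force": force on the tool from outside, world axes, zero at the start; "wrist_torque": the same for the moment, N m; "opening": finger opening in m; "finger_force": force on a finger pad.
Only numpy, scipy, OpenCV 4.12 (cv2) and the standard library are available. Lean on these libraries where they do the work, as an engineer would, in place of code of your own. Each camera call takes 0.05 s, during which the arm holds its last target. There are 200 camera calls.

## Working session

There is one attempt and no reset: what is moved stays moved. The work goes in short steps, Python scripts to look and compute and a shell command to move; the robot and the scene stay as the last step left them, time stands still between calls to the robot, and variables do not carry over. Pictures are saved under pics/ and viewed, at most 10 in all, crops included, and the job is handed in when it is done.

```bash
mkdir -p pics; cat > h.py <<'E'
import numpy as np, cv2
from cell import telemetry, read_camera
from scipy.spatial.transform import Rotation as R
def cloud(n):
    d=read_camera(n); z=d["z_map"]; h,w=z.shape
    K=np.array([[d["fx"],0,d["cx"]],[0,d["fy"],d["cy"]],[0,0,1]])
    u,v=np.meshgrid(np.arange(w),np.arange(h))
    p=cv2.undistortPoints(np.stack([u,v],-1).reshape(-1,1,2).astype(np.float64),K,np.array(d["dist"],float)).reshape(h,w,2)
    P=np.dstack([p[...,0]*z,p[...,1]*z,z])
    Rm=np.array(d["rotation"],float)
    if Rm.shape!=(3,3): Rm=R.from_quat(Rm).as_matrix()
    W=P@Rm.T+np.array(d["position"]); W[z==0]=np.nan
    return d,W
E
python3 - <<'E'
from h import *
for n in("scene","top"):
    d,W=cloud(n); cv2.imwrite(f"pics/{n}0.png",d["img"][...,::-1]); np.save(n+"W.npy",W); print(n,d["position"],d["rotation"],d["fx"])
print(telemetry.observe())
E
```

```text
scene [ 1.14221715 -0.31432676  1.18105336] [ 0.81737887  0.50702733 -0.14078516 -0.23450931] 519.0457367378159
top [ 0.37621023 -0.00748963  1.02482381] [ 0.70773305 -0.70031201  0.07324185 -0.05755568] 380.3391299176903
{'time': 0.1, 'joint_positions': array([-1.11898486e+00,  3.14148238e-01, -4.79709262e-02,  1.21018463e+00,
       -1.40360487e-05,  1.57080570e+00]), 'joint_vel': array([-0.00086396, -0.00220747,  0.00340081,  0.00224399, -0.00086889,
        0.00027179]), 'joint_torque': array([ 3.68956808e-04, -5.40768242e+01,  3.40539265e+01,  1.12151427e-02,
       -4.61758793e-05, -7.21975908e-06]), 'eef_pos': array([ 0.26173857, -0.53935362,  0.24152857]), 'orientation': array([ 9.74592403e-01,  2.23984551e-01, -1.75671374e-04, -7.33009964e-04]), 'force': array([-0.32133088,  0.36398869,  0.37884428]), 'wrist_torque': array([-0.02032613, -0.00359246,  0.04076785]), 'finger_force': 0.0, 'opening': 0.08553294510254755}
```

View pics/scene0.png

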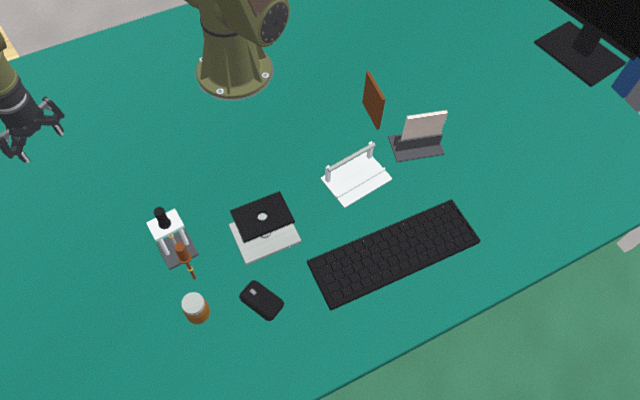

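View pics/top0.png

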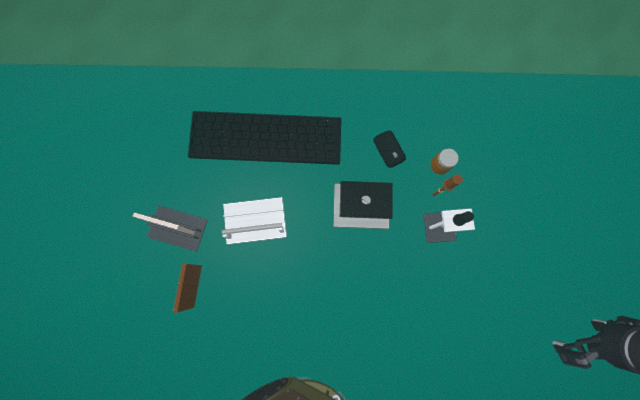

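The scene picture shows the off-white board in its rack at about (423,125), the rest at (355,178), the guide plate at (262,215), the probe in its stand at (163,215), and the brown decoys at (373,100) and (183,255). In the top picture the board's edge is at (168,222), the rest at (254,220) with the lip on the +x side, the guide hole at (366,200) and the probe at (463,218).

```bash
python3 - <<'E'
from h import *
T=np.load("topW.npy");S=np.load("sceneW.npy")
def box(W,c0,c1,r0,r1,z0,z1):
    P=W[r0:r1,c0:c1].reshape(-1,3); P=P[~np.isnan(P[:,0])]; return P[(P[:,2]>z0)&(P[:,2]<z1)]
def rect(n,P):
    (c,s,a)=cv2.minAreaRect((P[:,:2]*1000).astype(np.float32)); print(n,len(P),np.round(c,1),np.round(s,1),round(a,1),"med",np.round(np.median(P,0)*1000,1))
rect("board top T",box(T,125,210,205,250,.125,.15))
rect("board top S",box(S,390,455,100,150,.125,.15))
rect("board all S",box(S,390,455,100,150,.06,.15))
rect("rack base T",box(T,140,215,200,255,.002,.012)); rect("rack all T",box(T,140,215,200,255,.003,.06))
rect("rack wall",box(T,140,215,200,255,.04,.056)); rect("rack wallS",box(S,380,455,125,170,.04,.056))
rect("rest base T",box(T,215,295,190,250,.003,.012));rect("rest base S",box(S,315,400,135,210,.003,.02))
rect("rail T",box(T,215,295,190,250,.06,.09));rect("rail S",box(S,315,400,135,210,.066,.09))
rect("plate T",box(T,325,400,175,232,.09,.11));rect("plate S",box(S,225,300,185,265,.09,.11))
rect("probe top T",box(T,435,485,200,240,.185,.215));rect("probe top S",box(S,145,190,195,240,.19,.215))
rect("stand plate T",box(T,420,485,200,250,.133,.146));rect("grip S",box(S,145,190,195,240,.15,.19));rect("stand plate S",box(S,145,190,195,240,.133,.146))
# colour hole
for n,W,(c0,c1,r0,r1) in(("top",T,(345,390,185,215)),("scene",S,(245,280,200,232))):
    im=cv2.imread(f"pics/{n}0.png").max(2)[r0:r1,c0:c1]; m=im>70; v,u=np.nonzero(m); cu,cv_=u.mean()+c0,v.mean()+r0; print("hole px",cu,cv_,m.sum(),W[int(cv_),int(cu)])
E
```

```text
board top T 206 [498.2 356.4] [108.9  10.3] 74.2 med [497.6 354.8 135.1]
board top S 218 [501.4 356.6] [108.9  16.2] 74.5 med [501.6 354.2 134.2]
board all S 808 [501.6 357. ] [111.9  16.4] 74.5 med [503.6 353.7 105.4]
rack base T 1429 [499.6 350.5] [146.6 203.5] 1.0 med [492.1 345.9   5.1]
rack all T 1507 [498.4 352.8] [143.1 199.3] 0.6 med [491.3 343.2   6.1]
rack wall 244 [496.2 349.5] [127.3  26.1] 74.4 med [495.4 344.   50. ]
rack wallS 291 [502.3 350.1] [131.4  30.9] 72.4 med [507.4 344.   49.3]
rest base T 1916 [520.6 143.3] [161.3 213.1] 2.7 med [523.6 142.8   5.7]
rest base S 2529 [502.5 162.4] [234.7 245.8] 63.2 med [523.1 145.2   6.4]
rail T 306 [487.6 139.9] [ 18.3 149.8] 7.4 med [489.9 140.   72.3]
rail S 246 [490.6 140.8] [ 20.1 151.8] 6.9 med [494.2 136.   72.7]
plate T 1811 [ 562.6 -144.5] [129.1  90.8] 88.9 med [ 562.1 -143.1  100. ]
plate S 1892 [ 563.5 -143.9] [130.5  94.3] 88.6 med [ 566.6 -145.5  100.4]
probe top T 114 [ 507.5 -357. ] [22.9 22.6] 84.4 med [ 506.9 -355.3  199.5]
probe top S 106 [ 509.  -355.5] [22.3 24.4] 62.3 med [ 511.8 -356.2  199.4]
stand plate T 450 [ 507.4 -357.9] [50.5 71.4] 5.5 med [ 501.1 -345.7  140.3]
grip S 103 [ 515.5 -354. ] [14.4 23.9] 13.3 med [ 518.3 -354.9  171.4]
stand plate S 514 [ 510.4 -355.8] [52.2 70.4] 3.8 med [ 517.3 -354.9  140.4]
hole px 365.6 199.45333333333332 75 [ 0.57800142 -0.15376172  0.02363164]
hole px 260.42148760330576 214.17355371900825 121 [ 0.51174054 -0.13248219  0.00975554]
```

```bash
cat >> h.py <<'E'
def go(pos,yaw_x,tilt_x=0):
    """remaining shift (tool frame, units) to TCP target; yaw_x = heading deg of tool x, then turn about tool x"""
    s=telemetry.observe(); A=R.from_quat(s["orientation"]); B=R.from_euler("z",yaw_x,degrees=True)*R.from_euler("x",180+tilt_x,degrees=True)
    print("t",round(s["time"],2),"pos",np.round(s["eef_pos"],4),"F",np.round(s["force"],1),"open",round(s["opening"],4))
    print("shift units in present axes",np.round(A.inv().apply(np.array(pos)-s["eef_pos"])/.03,3),"in target axes",np.round(B.inv().apply(np.array(pos)-s["eef_pos"])/.03,3),"turn units",np.round(np.degrees((A.inv()*B).as_rotvec())/10,3))
E
python3 - <<'E'
from h import *
T=np.load("topW.npy");S=np.load("sceneW.npy")
def box(W,c0,c1,r0,r1,z0,z1):
    P=W[r0:r1,c0:c1].reshape(-1,3); P=P[~np.isnan(P[:,0])]; return P[(P[:,2]>z0)&(P[:,2]<z1)]
for n,P in(("decoy board",box(T,165,210,255,320,.02,.3)),("decoy probe",box(T,428,470,170,200,.02,.3)),("decoy probe S",box(S,170,205,240,285,.02,.3))):
    print(n,np.round(P.min(0),3),np.round(P.max(0),3))
# rest base via colour-free crop
P=T[190:250,215:295].reshape(-1,3);P=P[(abs(P[:,2]-.006)<.012)]
g=np.isfinite(T[...,0]);im=cv2.imread("pics/top0.png");w=(im.min(2)>190);w[:190]=0;w[250:]=0;w[:,:218]=0;w[:,292:]=0
Q=T[w];Q=Q[(Q[:,2]<.02)];print(cv2.minAreaRect((Q[:,:2]*1000).astype(np.float32)))
go([.4985,.3565,.242],74.2)
E
python3 -m jog '0 0 0 0 0 -0.966 60;0 0 0 0 0 -0.966 60;0 0 0 0 0 -0.966 60;0 0 0 0 0 -0.966 60;0 0 0 0 0 -0.966 60;1 0.5 0 0 0 0 60;1 0.5 0 0 0 0 60;1 0.5 0 0 0 0 60;1 0.5 0 0 0 0 60;1 0.5 0 0 0 0 60;1 0.5 0 0 0 0 60;1 0 0 0 0 0 60'
```

```text
decoy board [0.29  0.279 0.02 ] [0.399 0.299 0.133]
decoy probe [ 0.583 -0.381  0.021] [ 0.662 -0.331  0.184]
decoy probe S [ 0.508 -0.359  0.021] [ 0.615 -0.328  0.184]
((519.9016723632812, 144.529296875), (108.6667709350586, 159.45420837402344), 7.794376373291016)
t 0.1 pos [ 0.2617 -0.5394  0.2415] F [-0.3  0.4  0.4] open 0.0855
shift units in present axes [ 2.0137e+01 -2.3420e+01  1.9000e-02] in target axes [ 3.0882e+01 -5.3700e-01 -1.6000e-02] turn units [-8.000e-03 -4.000e-03 -4.831e+00]
time: 1.6
eef_pos: [0.4067, -0.3613, 0.2417]
orientation: [0.797, 0.603, 0.0, -0.0]
force: [0.1, 0.7, 0.4]
opening: 0.0598
finger_force: 0.0
```

```bash
python3 -m jog '1 0 0 0 0 0 60;1 0 0 0 0 0 60;1 0 0 0 0 0 60;1 0 0 0 0 0 60;1 0 0 0 0 0 60;1 0 0 0 0 0 60;1 0 0 0 0 0 60;1 0 0 0 0 0 60;1 0 0 0 0 0 60;1 0 0 0 0 0 60;1 0 0 0 0 0 60;1 0 0 0 0 0 60' && python3 -m jog '1 -0.3 0 0 0 0 60;1 -0.3 0 0 0 0 60;1 -0.3 0 0 0 0 60;1 -0.3 0 0 0 0 60;1 -0.3 0 0 0 0 60;1 -0.3 0 0 0 0 60;1 -0.3 0 0 0 0 60;1 -0.3 0 0 0 0 60;1 -0.3 0 0 0 0 60;1 -0.3 0 0 0 0 60;1 -0.3 0 0 0 0 60;0 0 0 0 0 0 60'
python3 -c "
from h import *
go([.4985,.3565,.105],74.2)"
```

```text
time: 3.1
eef_pos: [0.5038, -0.0149, 0.2419]
orientation: [0.798, 0.603, -0.0, -0.0]
force: [0.2, -1.1, 0.2]
opening: 0.06
finger_force: 0.0
time: 4.6
eef_pos: [0.4981, 0.3302, 0.2415]
orientation: [0.797, 0.604, -0.0, -0.0]
force: [0.4, -1.1, -0.0]
opening: 0.06
finger_force: 0.0
t 4.6 pos [0.4981 0.3302 0.2415] F [ 0.4 -1.1 -0. ] open 0.06
shift units in present axes [ 0.848 -0.22   4.551] in target axes [ 0.846 -0.226  4.551] turn units [-0.004  0.002  0.013]
```

```bash
python3 -m jog '0.85 -0.22 0 0 0 0 60;0 0 1 0 0 0 60;0 0 1 0 0 0 60;0 0 1 0 0 0 60;0 0 1 0 0 0 60;0 0 0.55 0 0 0 60;0 0 0 0 0 0 60;0 0 0 0 0 0 30;0 0 0 0 0 0 20'
python3 -c "
from h import *
go([.4985,.3565,.105],74.2)
d,W=cloud('top'); cv2.imwrite('pics/g1.png',cv2.resize(d['img'][180:280,110:270,::-1],(800,500)))"
```

```text
time: 5.72
eef_pos: [0.5, 0.3555, 0.1072]
orientation: [0.798, 0.603, 0.001, 0.0]
force: [-0.4, 0.7, -0.1]
opening: 0.0242
finger_force: 0.0
t 5.72 pos [0.5    0.3555 0.1072] F [-0.4  0.7 -0.1] open 0.0242
shift units in present axes [ 0.02  -0.058  0.073] in target axes [ 0.02  -0.058  0.073] turn units [ 0.008 -0.01  -0.002]
```

View pics/g1.png

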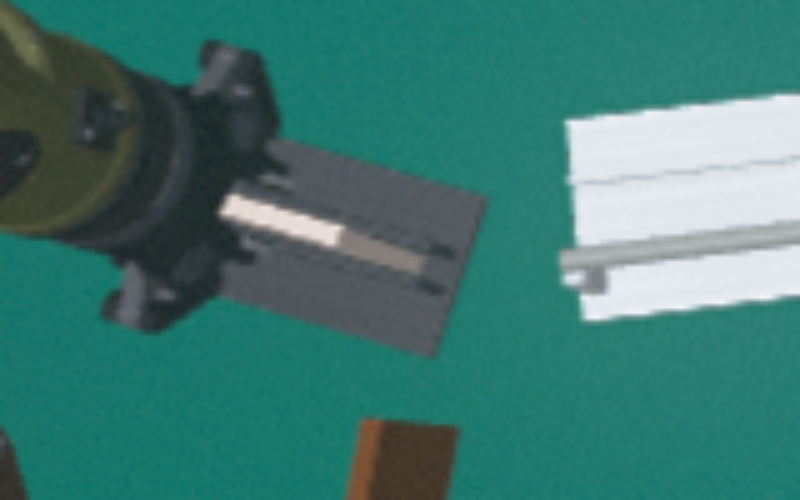

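The picture shows the board's top edge at (280,220) of the crop between the two fingertips, centred in the jaws. Now closing and lifting.

```bash
python3 -m jog '0 -0.04 0.05 0 0 0 5;0 0 0 0 0 0 2;0 0 0 0 0 0 0;0 0 0 0 0 0 0;0 0 0 0 0 0 0;0 0 -0.2 0 0 0 0;0 0 -0.5 0 0 0 0;0 0 -0.7 0 0 0 0;0 0 -0.8 0 0 0 0;0 0 -0.8 0 0 0 0;0 0 -0.5 0 0 0 0;0 0 0 0 0 0 0'
```

```text
time: 7.28
eef_pos: [0.4986, 0.3558, 0.2107]
orientation: [0.798, 0.603, 0.001, 0.0]
force: [-0.6, -0.1, -2.7]
opening: 0.0093
finger_force: 58.6
```

```bash
python3 -m jog '0 0 0 0 0 -0.777 0;0 0 0 0 0 -0.777 0;0 0 0 0 0 -0.777 0;0 0 0 -0.7 0 0 0;0 0 0 -0.7 0 0 0;0 0 0 -0.7 0 0 0;0 0 0 0 0 0 0'
python3 -c "
from h import *
go([.4913,.1407,.202],97.5,-21)
d,W=cloud('scene'); cv2.imwrite('pics/g2.png',cv2.resize(d['img'][60:220,290:490,::-1],(800,600)))"
```

```text
time: 8.15
eef_pos: [0.4941, 0.3534, 0.2064]
orientation: [0.648, 0.74, 0.134, 0.119]
force: [-0.3, -0.3, -2.1]
opening: 0.0093
finger_force: 60.2
t 8.15 pos [0.4941 0.3534 0.2064] F [-0.3 -0.3 -2.1] open 0.0093
shift units in present axes [-7.014 -1.022 -0.211] in target axes [-7.016 -1.002 -0.229] turn units [-0.032  0.01   0.015]
```

View pics/g2.png

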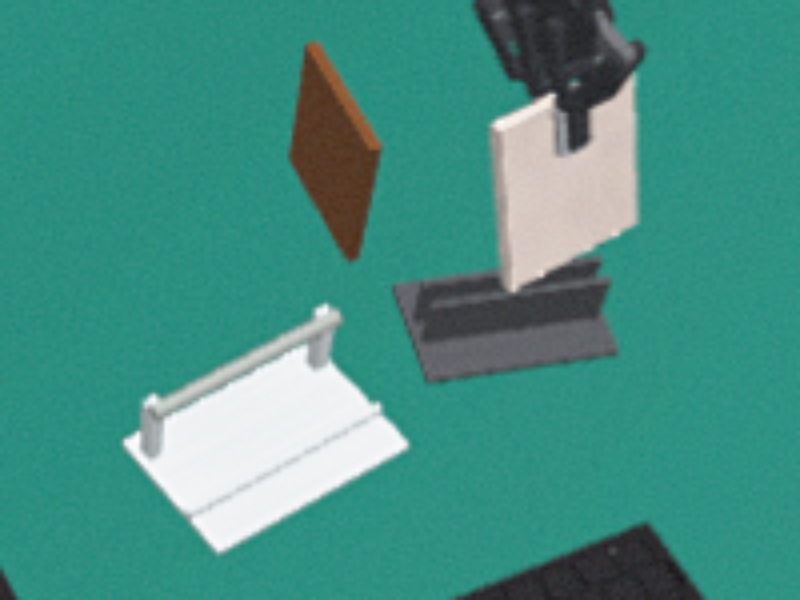

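The board hangs in the gripper (crop (570,190)), square to the rest and slanted the right way, with its top towards the rail side. Moving over the rest.

```bash
python3 -m jog '-0.5 -0.1 0 0 0 0 0;-1 -0.15 0 0 0 0 0;-1 -0.15 0 0 0 0 0;-1 -0.15 0 0 0 0 0;-1 -0.15 0 0 0 0 0;-1 -0.15 0 0 0 0 0;-1 -0.15 -0.1 0 0 0 0;-0.5 0 -0.1 0 0 0 0;0 0 0 0 0 0 0;0 0 0 0 0 0 0'
python3 - <<'E'
from h import *
go([.4913,.1407,.1022],97.5,-21)
s=telemetry.observe();A=R.from_quat(s["orientation"])
# board in hand: measure tilt and plane from scene cloud
d,W=cloud("scene");d2,W2=cloud("top")
foot=s["eef_pos"]+A.apply([0,0,.0995]);print("foot pred",foot)
for W in(W,W2):
    P=W.reshape(-1,3);P=P[np.isfinite(P[:,0])];L=A.inv().apply(P-s["eef_pos"])
    Q=L[(abs(L[:,0])<.06)&(abs(L[:,1])<.02)&(L[:,2]>.02)&(L[:,2]<.12)]
    print(len(Q),np.percentile(Q,[1,50,99],axis=0).round(4).tolist())
    if len(Q)>50: c=np.linalg.lstsq(np.c_[Q[:,2],Q[:,0],np.ones(len(Q))],Q[:,1],rcond=None)[0];print("slopes deg",np.degrees(c[:2]),c[2])
E
```

```text
time: 9.45
eef_pos: [0.4961, 0.1436, 0.2045]
orientation: [0.648, 0.739, 0.137, 0.12]
force: [-0.7, -0.2, -2.8]
opening: 0.0092
finger_force: 60.2
t 9.45 pos [0.4961 0.1436 0.2045] F [-0.7 -0.2 -2.8] open 0.0092
shift units in present axes [-0.076 -1.382  3.121] in target axes [-0.073 -1.381  3.121] turn units [ 0.001 -0.003 -0.002]
foot pred [0.53146345 0.14826594 0.11158498]
1018 [[-0.0534, -0.0023, 0.0212], [-0.0011, 0.0058, 0.0591], [0.0551, 0.0097, 0.0993]]
slopes deg [-0.75448204  0.75131236] 0.006358826627819223
179 [[-0.0536, -0.003, 0.0204], [-0.0247, 0.0037, 0.0589], [0.0557, 0.0044, 0.0978]]
slopes deg [-0.15845275  0.39988804] 0.0037483927509452696
```

```bash
python3 -m jog '-0.07 -0.24 0.55 0 0 0 0;0 -0.24 0.55 0 0 0 0;0 -0.24 0.55 0 0 0 0;0 -0.24 0.55 0 0 0 0;0 -0.24 0.55 0 0 0 0;0 0 0 0 0 0 0'
python3 -c "
from h import *
go([.4913,.1407,.1022],97.5,-21)
d,W=cloud('scene'); cv2.imwrite('pics/g3.png',cv2.resize(d['img'][100:220,290:450,::-1],(800,600)))"
```

```text
time: 10.3
eef_pos: [0.4902, 0.1408, 0.1125]
orientation: [0.648, 0.74, 0.136, 0.119]
force: [-0.6, -0.9, -3.1]
opening: 0.0092
finger_force: 60.2
t 10.3 pos [0.4902 0.1408 0.1125] F [-0.6 -0.9 -3.1] open 0.0092
shift units in present axes [-0.007 -0.089  0.335] in target axes [-0.007 -0.09   0.335] turn units [-0.021  0.     0.008]
```

View pics/g3.png

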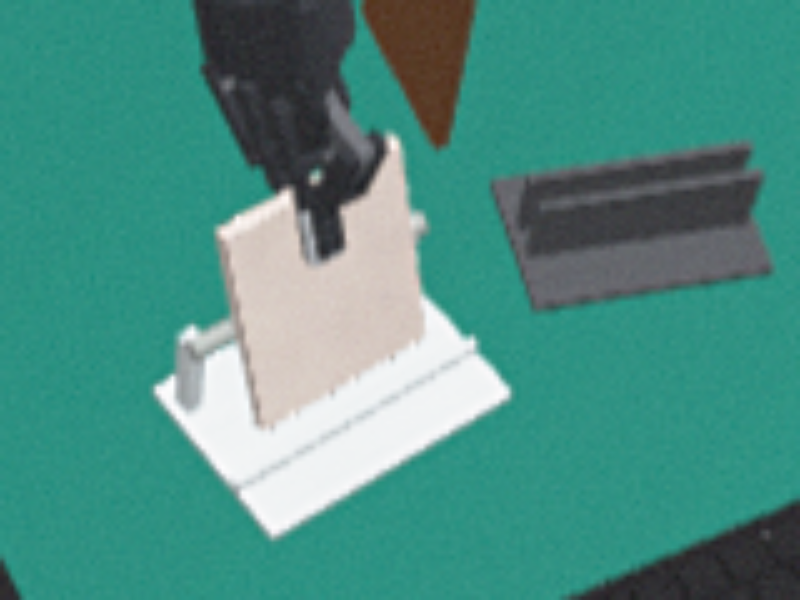

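The board hovers just behind the lip (foot edge from (265,425) to (420,345)), in front of the rail. Lowering the last centimetre gently.

```bash
python3 -m jog '0 -0.02 0.12 0 0 0 0;0 -0.02 0.1 0 0 0 0;0 -0.01 0.07 0 0 0 0;0 0 0 0 0 0 0;0 0 0 0 0 0 0'; python3 -c "
from h import *
go([.4913,.1407,.1022],97.5,-21)"
```

```text
time: 10.98
eef_pos: [0.4936, 0.1407, 0.1057]
orientation: [0.648, 0.739, 0.137, 0.12]
force: [-0.4, -0.9, -3.7]
opening: 0.0092
finger_force: 60.2
t 10.97 pos [0.4936 0.1407 0.1057] F [-0.4 -0.9 -3.7] open 0.0092
shift units in present axes [ 0.01  -0.111  0.082] in target axes [ 0.01  -0.111  0.082] turn units [ 0.001  0.    -0.001]
```

```bash
python3 -m jog '0 -0.08 0.06 0 0 0 0;0 -0.04 0.05 0 0 0 0;0 0 0 0 0 0 0;0 0 0 0 0 0 0'; python3 -c "
from h import *
go([.4913,.1407,.1022],97.5,-21)"
```

```text
time: 11.48
eef_pos: [0.4913, 0.1404, 0.1012]
orientation: [0.648, 0.739, 0.137, 0.12]
force: [0.1, -0.1, -1.7]
opening: 0.0093
finger_force: 60.4
t 11.47 pos [0.4913 0.1404 0.1012] F [ 0.1 -0.1 -1.7] open 0.0093
shift units in present axes [ 0.009  0.012 -0.03 ] in target axes [ 0.009  0.012 -0.03 ] turn units [ 0.     0.    -0.001]
```

```bash
python3 -m jog '0 0 0 0 0 0 12;0 0 0 0 0 0 18;0 0 0 0 0 0 24;0 0 0 0 0 0 28;0 0 0 0 0 0 28;0 0 -0.3 0 0 0 28;0 0 -0.6 0 0 0 28;0 0 -0.8 0 0 0 28;0 0 -1 0 0 0 28;0 0 -1 0 0 0 28;0 0 -1 0 0 0 28'; python3 - <<'E'
from h import *
d,W=cloud('scene'); cv2.imwrite('pics/g4.png',cv2.resize(d['img'][100:220,290:450,::-1],(800,600)))
o=np.array([.52,.1445,0]);L=R.from_euler('z',7.5,degrees=True).inv().apply(W.reshape(-1,3)-o)
Q=L[(abs(L[:,1])<.045)&(abs(L[:,0])<.08)&(L[:,2]>.025)&(L[:,2]<.105)]
c=np.linalg.lstsq(np.c_[Q[:,2],Q[:,1],np.ones(len(Q))],Q[:,0],rcond=None)[0];print(len(Q),np.degrees(np.arctan(c[0])),"front face x at base",c[2]+.006*c[0])
go([.5075,-.356,.33],97.5)
E
```

```text
time: 12.85
eef_pos: [0.4406, 0.1337, 0.2344]
orientation: [0.648, 0.739, 0.137, 0.12]
force: [-0.3, -0.1, -0.1]
opening: 0.028
finger_force: 0.0
782 -21.18723682004662 front face x at base 0.012391240430915428
t 12.9 pos [0.4415 0.1342 0.2382] F [0.6 0.2 3.4] open 0.0281
shift units in present axes [-16.484   1.162  -2.852] in target axes [-16.487   0.048  -3.06 ] turn units [ 2.129e+00 -7.000e-03 -1.000e-03]
```

View pics/g4.png

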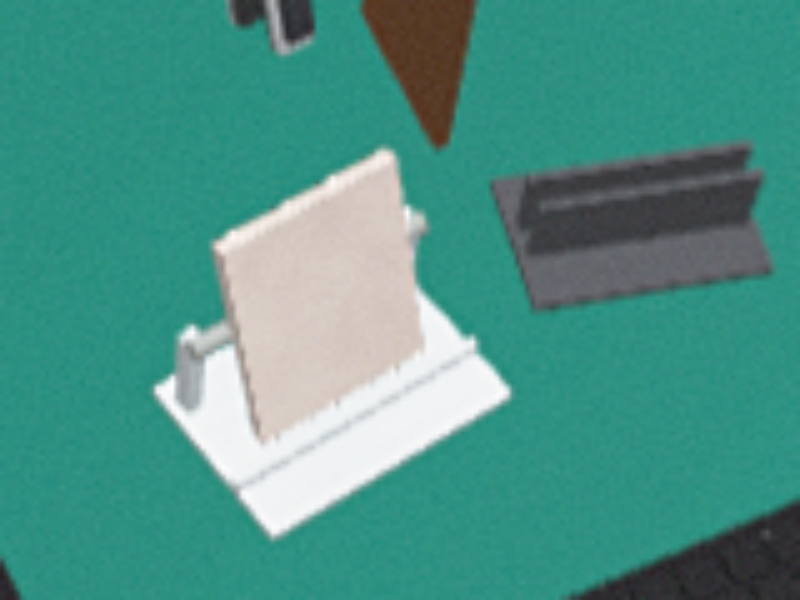

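The board leans by itself on the rail at 21° with its foot behind the lip (foot edge (265,438) to (420,355)), and the gripper is clear of it. Now the probe.

```bash
python3 -m jog '0 0 -1 0 0 0 50;0 0 -1 0.71 0 0 50;0 0 -0.3 0.71 0 0 50;0 0 0 0.71 0 0 50;-1 0 -0.3 0 0 0 50;-1 0 -0.3 0 0 0 50;-1 0 0 0 0 0 50;-1 0 0 0 0 0 50;-1 0 0 0 0 0 50;-1 0 0 0 0 0 50;-1 0 0 0 0 0 50;-1 0 0 0 0 0 50' && python3 -m jog '-1 0 0 0 0 0 50;-1 0 0 0 0 0 50;-1 0 0 0 0 0 50;-1 0 0 0 0 0 50;-1 0 0 0 0 0 50;-1 0 0 0 0 0 50;-1 0 0 0 0 0 50;0 0 0 0 0 0.975 50;0 0 0 0 0 0.975 50;0 0 0 0 0 0.975 50;0 0 0 0 0 0.975 50;0 0 0 0 0 0.975 50' && python3 -m jog '0 0 0 0 0 0.975 50;0 0 0 0 0 0.975 50;0 0 0 0 0 0.975 50;0 0 0 0 0 0.975 50;0 0 0 0 0 0.975 50;0 0 0 0 0 0 50;0 0 0 0 0 0 50'; python3 -c "
from h import *
go([.508,-.3565,.24],0)"
```

```text
time: 14.4
eef_pos: [0.4491, -0.1082, 0.3159]
orientation: [0.659, 0.752, -0.002, -0.002]
force: [0.3, -0.2, 0.4]
opening: 0.05
finger_force: 0.0
time: 15.9
eef_pos: [0.4764, -0.3153, 0.3158]
orientation: [0.912, 0.41, -0.002, -0.001]
force: [1.5, 0.1, 0.4]
opening: 0.05
finger_force: 0.0
time: 16.77
eef_pos: [0.4765, -0.3154, 0.3157]
orientation: [1.0, 0.001, -0.003, 0.0]
force: [1.0, 0.0, 0.0]
opening: 0.0499
finger_force: 0.0
t 16.77 pos [ 0.4765 -0.3154  0.3157] F [1. 0. 0.] open 0.0499
shift units in present axes [1.059 1.372 2.518] in target axes [1.05  1.371 2.523] turn units [0.004 0.029 0.016]
```

```bash
python3 -m jog '0.53 0.68 0 0 0.03 0.016 50;0.53 0.69 0 0 0 0 50;0 0 0.8 0 0 0 50;0 0 0.9 0 0 0 50;0 0 0.5 0 0 0 50;0 0 0 0 0 0 50;0 0 0 0 0 0 50'; python3 -c "
from h import *
go([.508,-.3565,.167],0)
d,W=cloud('top'); a=d['img'][150:270,400:560,::-1]
e,V=cloud('scene');b=e['img'][160:300,120:280,::-1]
cv2.imwrite('pics/p1.png',np.hstack([cv2.resize(a,(400,300)),cv2.resize(b,(400,300))]))"
```

```text
time: 17.65
eef_pos: [0.5087, -0.3568, 0.2507]
orientation: [1.0, -0.001, 0.001, 0.001]
force: [0.8, -0.1, 0.6]
opening: 0.0498
finger_force: 0.0
t 17.65 pos [ 0.5087 -0.3568  0.2507] F [ 0.8 -0.1  0.6] open 0.0498
shift units in present axes [-0.027 -0.015  2.789] in target axes [-0.024 -0.011  2.789] turn units [ 0.009 -0.007 -0.013]
```

View pics/p1.png

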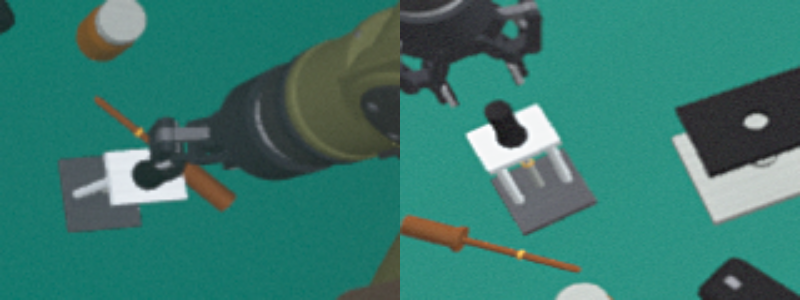

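The left crop (top) and right crop (scene) show the probe still in its stand at (150,172) / (505,125). The brown look-alike now lies flat, from (97,98) to (230,205) in the left crop. I check where it lies.

```bash
python3 - <<'E'
from h import *
for n,(c0,c1,r0,r1) in(("top",(400,560,170,260)),("scene",(100,200,225,290))):
    d,W=cloud(n);i=d["img"].astype(int)[r0:r1,c0:c1];P=W[r0:r1,c0:c1]
    m=(i[...,0]>i[...,2]+40)&(i[...,0]>i[...,1]+25);Q=P[m];Q=Q[np.isfinite(Q[:,0])]
    Q=Q[np.argsort(Q[:,1])];print(n,len(Q));print(np.round(Q[::max(1,len(Q)//10)],3).tolist())
    M=W.reshape(-1,3);G=M[(np.hypot(M[:,0]-.508,M[:,1]+.3565)<.03)&(M[:,2]>.185)&(M[:,2]<.21)]
    print("probe top",len(G),G.mean(0) if len(G) else 0, cv2.minAreaRect((G[:,:2]*1000).astype(np.float32)) if len(G)>5 else 0)
E
```

```text
top 223
[[0.505, -0.492, 0.03], [0.499, -0.483, 0.037], [0.507, -0.477, 0.033], [0.5, -0.472, 0.025], [0.508, -0.467, 0.026], [0.521, -0.461, 0.03], [0.532, -0.455, 0.025], [0.529, -0.447, 0.031], [0.575, -0.4, 0.012], [0.596, -0.381, 0.007], [0.613, -0.36, 0.004]]
probe top 63 [ 0.50215992 -0.35601322  0.19728348] ((502.78717041015625, -356.7292785644531), (21.74078941345215, 15.010295867919922), 85.25061798095703)
scene 360
[[0.507, -0.495, 0.023], [0.51, -0.483, 0.023], [0.52, -0.476, 0.025], [0.528, -0.467, 0.026], [0.537, -0.46, 0.02], [0.52, -0.453, 0.026], [0.534, -0.444, 0.029], [0.557, -0.425, 0.013], [0.583, -0.401, 0.014], [0.597, -0.377, 0.007]]
probe top 119 [ 0.51183662 -0.35582799  0.19764745] ((509.5947570800781, -356.41827392578125), (24.944828033447266, 22.106311798095703), 29.54570770263672)
```

The look-alike has toppled and lies flat on the bench (z < 0.04 m), clear of the path. It was standing on its rod tip, and the gripper has stayed above z = 0.25 m around there. Descending on the probe.

```bash
python3 -m jog '0 0 0.8 0 0 0 50;0 0 0.9 0 0 0 50;0 0 0.7 0 0 0 50;0 0 0.4 0 0 0 50;0 0 0 0 0 0 50;0 0 0 0 0 0 40;0 0 0 0 0 0 34'; python3 -c "
from h import *
go([.508,-.3565,.167],0)"
```

```text
time: 18.73
eef_pos: [0.5089, -0.357, 0.1666]
orientation: [1.0, -0.001, 0.001, 0.001]
force: [-0.2, 0.0, 1.0]
opening: 0.034
finger_force: 0.0
t 18.73 pos [ 0.5089 -0.357   0.1666] F [-0.2  0.   1. ] open 0.034
shift units in present axes [-0.028 -0.016 -0.013] in target axes [-0.028 -0.016 -0.013] turn units [ 0.01  -0.008 -0.016]
```

```bash
python3 -m jog '0 0 0 0 0 0 26;0 0 0 0 0 0 15;0 0 0 0 0 0 10;0 0 0 0 0 0 5;0 0 0 0 0 0 0;0 0 0 0 0 0 0;0 0 -0.2 0 0 0 0;0 0 -0.4 0 0 0 0;0 0 -0.4 0 0 0 0;0 0 0 0 0 0 0'
```

```text
time: 19.98
eef_pos: [0.5091, -0.3571, 0.1971]
orientation: [1.0, -0.001, 0.001, 0.001]
force: [-0.1, 0.1, -1.1]
opening: 0.0228
finger_force: 58.7
```

```bash
python3 -m jog '0 0 -0.6 0 0 0 0;0 0 -0.8 0 0 0 0;0 0 -0.9 0 0 0 0;0 0 -0.9 0 0 0 0;0 0 -0.8 0 0 0 0;0 0 -0.4 0 0 0 0;0.15 -0.6 0 0 0 0 0;0.25 -1 0 0 0 0 0;0.25 -1 0 0 0 0 0;0.25 -1 0 0 0 0 0;0.25 -1 0 0 0 0 0;0.25 -1 0 0 0 0 0' && python3 -m jog '0.25 -0.9 0 0 0 0 0;0.15 -0.6 0 0 0 0 0;0 0 0 0 0 0 0;0 0 0 0 0 0 0;0 0 0 0 0 0 0'; python3 - <<'E'
from h import *
go([.563,-.144,.235],0)
a,A=cloud('top');b,B=cloud('scene')
np.savez('q.npz',A=A,B=B)
cv2.imwrite('pics/q1.png',np.hstack([cv2.resize(a['img'][150:250,320:420,::-1],(400,400)),cv2.resize(b['img'][110:260,190:340,::-1],(400,400))]))
s=telemetry.observe()['eef_pos']
for n,W in(("top",A),("scene",B)):
    P=W.reshape(-1,3);P=P[np.isfinite(P[:,0])];
    m=(np.hypot(P[:,0]-s[0],P[:,1]-s[1])<.03)
    for z0 in np.arange(.16,.32,.02):
        Q=P[m&(P[:,2]>=z0)&(P[:,2]<z0+.02)]
        if len(Q)>2: print(n,round(z0,2),len(Q),Q.mean(0).round(4),Q.min(0).round(4),Q.max(0).round(4))
    Q=P[(abs(P[:,2]-.1)<.006)&(abs(P[:,0]-.563)<.07)&(abs(P[:,1]+.144)<.09)];print("plate",n,len(Q),cv2.minAreaRect((Q[:,:2]*1000).astype(np.float32)))
E
```

```text
time: 21.48
eef_pos: [0.5504, -0.1864, 0.326]
orientation: [1.0, -0.001, -0.001, -0.0]
force: [0.1, -1.5, -1.4]
opening: 0.0227
finger_force: 58.9
time: 22.1
eef_pos: [0.5627, -0.1444, 0.3273]
orientation: [1.0, -0.002, -0.0, 0.0]
force: [0.2, 0.3, -0.7]
opening: 0.0226
finger_force: 59.0
t 22.1 pos [ 0.5627 -0.1444  0.3273] F [ 0.2  0.3 -0.7] open 0.0226
shift units in present axes [ 0.011 -0.017  3.077] in target axes [ 0.011 -0.015  3.077] turn units [ 0.005  0.001 -0.023]
top 0.18 5 [ 0.5588 -0.1437  0.1924] [ 0.5579 -0.1477  0.1886] [ 0.561  -0.1412  0.1996]
top 0.2 10 [ 0.5591 -0.1428  0.2107] [ 0.5573 -0.1459  0.2036] [ 0.5623 -0.141   0.2196]
top 0.22 7 [ 0.5596 -0.1423  0.2311] [ 0.5572 -0.147   0.2211] [ 0.5631 -0.1396  0.24  ]
top 0.24 15 [ 0.559  -0.1436  0.246 ] [ 0.5558 -0.1497  0.2402] [ 0.5646 -0.1409  0.2577]
top 0.26 3 [ 0.5583 -0.1428  0.2624] [ 0.5575 -0.1441  0.2609] [ 0.5594 -0.1419  0.2636]
top 0.3 25 [ 0.5511 -0.1374  0.3091] [ 0.5468 -0.1437  0.3012] [ 0.5559 -0.1266  0.3199]
plate top 1171 ((563.2609252929688, -130.01171875), (100.22311401367188, 90.94437408447266), 89.02516174316406)
scene 0.18 15 [ 0.5644 -0.1445  0.1917] [ 0.5633 -0.1482  0.1838] [ 0.5664 -0.1405  0.1996]
scene 0.2 16 [ 0.5641 -0.1448  0.2101] [ 0.5583 -0.1481  0.2019] [ 0.5674 -0.1409  0.2183]
scene 0.22 16 [ 0.5652 -0.1446  0.2287] [ 0.5636 -0.1475  0.2213] [ 0.5671 -0.1397  0.2398]
scene 0.24 24 [ 0.5651 -0.1446  0.2484] [ 0.5614 -0.1493  0.2414] [ 0.568  -0.1391  0.2598]
scene 0.26 20 [ 0.5658 -0.1452  0.2707] [ 0.5634 -0.1484  0.2602] [ 0.5688 -0.1416  0.2789]
scene 0.28 7 [ 0.5661 -0.1454  0.285 ] [ 0.5636 -0.1539  0.2807] [ 0.5682 -0.1407  0.3   ]
scene 0.3 81 [ 0.5721 -0.1447  0.3097] [ 0.5641 -0.1585  0.3012] [ 0.5783 -0.1298  0.3197]
plate scene 1833 ((563.1248779296875, -143.53762817382812), (131.11659240722656, 94.70909881591797), 88.96223449707031)
```

View pics/q1.png

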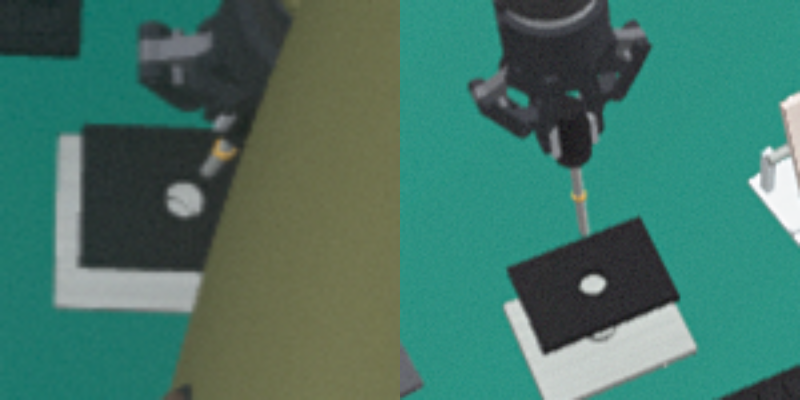

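The left crop (top) shows the rod and ring (222,150) above and just beside the hole (185,200). The right crop (scene) shows the probe hanging straight, ring at (578,197), over the hole at (593,285). I compare the rays of ring and hole in both cameras.

```bash
cat > ray.py <<'E'
from h import *
def hit(d,px,z):
    K=np.array([[d["fx"],0,d["cx"]],[0,d["fy"],d["cy"]],[0,0,1]])
    p=cv2.undistortPoints(np.array([[px]],float),K,np.array(d["dist"],float)).ravel()
    Rm=R.from_quat(d["rotation"]).as_matrix();v=Rm@np.array([*p,1]);o=np.array(d["position"]);return o+v*(z-o[2])/v[2]
def yel(i,c0,c1,r0,r1):
    i=i.astype(int)[r0:r1,c0:c1];w=np.clip(i[...,0]-i[...,2]-60,0,None);w=w*(i[...,0]>i[...,1]);v,u=np.mgrid[r0:r1,c0:c1];return (u*w).sum()/w.sum(),(v*w).sum()/w.sum(),(w>0).sum()
E
python3 - <<'E'
from ray import *
t=read_camera("top");s=read_camera("scene")
for n,d,b,h in(("top",t,(365,384,180,195),(345,390,185,215)),("scene",s,(250,265,175,192),(245,280,200,232))):
    y=yel(d["img"],*b);print(n,"ring",np.round(y,1),hit(d,y[:2],.2407).round(4))
    im=cv2.imread(f"pics/{n}0.png").max(2)[h[2]:h[3],h[0]:h[1]].astype(float)
    _,_,st,ce=cv2.connectedComponentsWithStats((im>90).astype(np.uint8));k=1+np.argmax(st[1:,4]);c=ce[k]+[h[0],h[2]]
    print(" hole",c.round(2),st[k],hit(d,c,.094).round(4),hit(d,c,.1).round(4))
E
```

```text
top ring [374.9 187.5   9. ] [ 0.5594 -0.1435  0.2407]
 hole [365.77 199.58] [17 11  9  8 64] [ 0.5624 -0.1454  0.094 ] [ 0.5612 -0.1445  0.1   ]
scene ring [257.  183.7   9. ] [ 0.5653 -0.1443  0.2407]
 hole [261.9  216.38] [12 13 10  8 61] [ 0.565  -0.1441  0.094 ] [ 0.5682 -0.145   0.1   ]
```

```bash
python3 -m jog '0.06 0.03 0.3 0 0 0 0;0 0 0.6 0 0 0 0;0 0 0.6 0 0 0 0;0 0 0.4 0 0 0 0;0 0 0 0 0 0 0;0 0 0 0 0 0 0;0 0 0 0 0 0 0'
python3 - <<'E'
from ray import *
go([.5645,-.1453,.2466],0)
z=telemetry.observe()["eef_pos"][2]-.0866
t,A=cloud("top");s,B=cloud("scene")
np.savez("im.npz",t=t["img"],s=s["img"])
for n,d,W,b in(("top",t,A,(355,384,180,205)),("scene",s,B,(248,275,180,212))):
    y=yel(d["img"],*b);print(n,"ring",np.round(y,1),z,hit(d,y[:2],z).round(4),hit(d,y[:2],z-.004).round(4),"depth",W[round(y[1]),round(y[0])].round(4))
cv2.imwrite('pics/q2.png',np.hstack([cv2.resize(t['img'][170:230,330:390,::-1],(400,400)),cv2.resize(s['img'][160:240,220:300,::-1],(400,400))]))
E
```

```text
time: 23.18
eef_pos: [0.5652, -0.1447, 0.2712]
orientation: [1.0, -0.001, 0.001, 0.001]
force: [-0.7, 0.5, -0.6]
opening: 0.0229
finger_force: 59.0
t 23.18 pos [ 0.5652 -0.1447  0.2712] F [-0.7  0.5 -0.6] open 0.0229
shift units in present axes [-0.023  0.018  0.821] in target axes [-0.022  0.018  0.821] turn units [ 0.006 -0.008 -0.016]
top ring [370.7 192.1   6. ] 0.1846334122498257 [ 0.5617 -0.1436  0.1846] [ 0.5626 -0.1442  0.1806] depth [ 0.561  -0.1435  0.1888]
scene ring [259.1 197.9  11. ] 0.1846334122498257 [ 0.5674 -0.145   0.1846] [ 0.5651 -0.1444  0.1806] depth [ 0.571  -0.1463  0.1906]
```

View pics/q2.png

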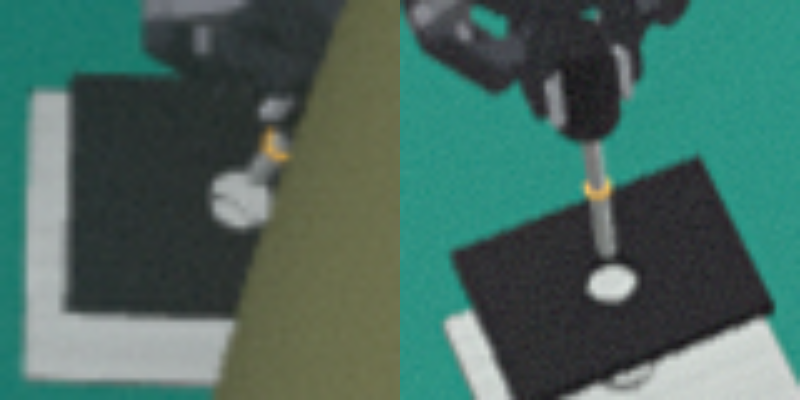

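The left crop shows the rod's tip (252,180) pointing at the hole (240,198). In the right crop the line from the ring (598,190) through the tip (608,255) runs to the hole centre (612,283), so it is aligned to about 1 mm. Lowering in.

```bash
python3 -m jog '-0.02 0.015 0.2 0 0 0 0;0 0 0.4 0 0 0 0;0 0 0.4 0 0 0 0;0 0 0.4 0 0 0 0;0 0 0.2 0 0 0 0;0 0 0 0 0 0 0;0 0 0 0 0 0 0;0 0 0 0 0 0 0'
python3 - <<'E'
from ray import *
go([.5645,-.1450,.1875],0)
z=telemetry.observe()["eef_pos"][2]-.0866
t,A=cloud("top");s,B=cloud("scene")
for n,d,W,b in(("top",t,A,(355,384,180,210)),("scene",s,B,(248,275,180,222))):
    y=yel(d["img"],*b);print(n,"ring",np.round(y,1),z,hit(d,y[:2],z).round(4),"depth",W[round(y[1]),round(y[0])].round(4))
E
```

```text
time: 24.28
eef_pos: [0.5645, -0.1452, 0.2229]
orientation: [1.0, -0.001, 0.0, 0.0]
force: [-0.3, 0.2, -1.5]
opening: 0.0224
finger_force: 59.0
t 24.27 pos [ 0.5645 -0.1452  0.2229] F [-0.3  0.2 -1.5] open 0.0224
shift units in present axes [ 0.    -0.008  1.181] in target axes [ 0.002 -0.006  1.181] turn units [ 0.005 -0.006 -0.016]
top ring [367.2 196.2   4. ] 0.13632991569021885 [ 0.5622 -0.1427  0.1363] depth [ 0.5625 -0.1421  0.1371]
scene ring [260.4 208.   11. ] 0.13632991569021885 [ 0.5657 -0.145   0.1363] depth [ 0.5672 -0.1463  0.1397]
```

```bash
python3 -m jog '0 0 0.3 0 0 0 0;0 0 0.35 0 0 0 0;0 0 0.35 0 0 0 0;0 0 0.18 0 0 0 0;0 0 0 0 0 0 0;0 0 0 0 0 0 0;0 0 0 0 0 0 0;0 0 0 0 0 0 0'
python3 - <<'E'
from ray import *
go([.5645,-.1450,.1875],0)
z=telemetry.observe()["eef_pos"][2]-.0866
t,A=cloud("top");s,B=cloud("scene")
for n,d,W,b in(("top",t,A,(355,384,180,210)),("scene",s,B,(248,275,180,228))):
    y=yel(d["img"],*b);print(n,"ring",np.round(y,1),z,hit(d,y[:2],z).round(4),"depth",W[round(y[1]),round(y[0])].round(4))
cv2.imwrite('pics/q3.png',np.hstack([cv2.resize(t['img'][170:230,330:390,::-1],(400,400)),cv2.resize(s['img'][180:240,230:290,::-1],(400,400))]))
o=np.array([.52,.1445,0]);L=R.from_euler('z',7.5,degrees=True).inv().apply(B.reshape(-1,3)-o)
Q=L[(abs(L[:,1])<.045)&(abs(L[:,0])<.08)&(L[:,2]>.025)&(L[:,2]<.105)]
c=np.linalg.lstsq(np.c_[Q[:,2],Q[:,1],np.ones(len(Q))],Q[:,0],rcond=None)[0];print("board",len(Q),np.degrees(np.arctan(c[0])),c[2]+.006*c[0])
E
```

```text
time: 25.38
eef_pos: [0.5643, -0.1452, 0.1873]
orientation: [1.0, -0.001, 0.0, 0.0]
force: [-0.6, 0.1, -1.2]
opening: 0.0227
finger_force: 59.0
t 25.38 pos [ 0.5643 -0.1452  0.1873] F [-0.6  0.1 -1.2] open 0.0227
shift units in present axes [ 0.006 -0.006 -0.005] in target axes [ 0.006 -0.006 -0.005] turn units [ 0.005 -0.004 -0.016]
top ring [365.  198.1   2. ] 0.10073656283701986 [ 0.5648 -0.1425  0.1007] depth [ 0.5641 -0.1419  0.1052]
scene ring [261.9 215.6  10. ] 0.10073656283701986 [ 0.5667 -0.1444  0.1007] depth [ 0.5689 -0.1449  0.1029]
board 788 -21.29812490872722 0.01268765254811283
```

View pics/q3.png

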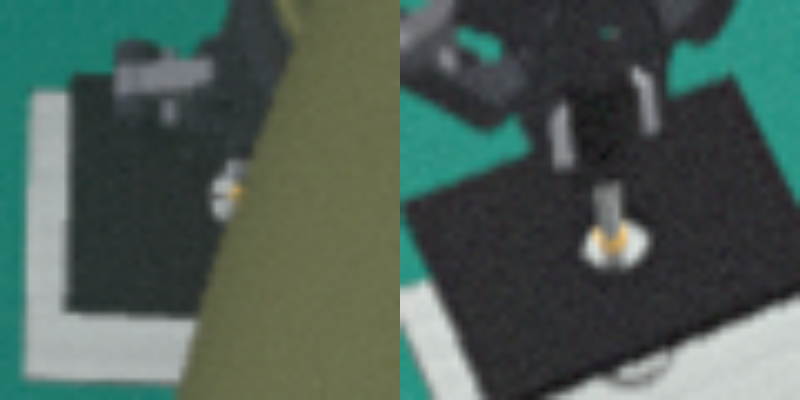

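The scene crop shows the ring (611,241) sitting in the hole (centre (616,243)), level with the plate's top and about 1 mm off centre with black all round. The board is unchanged at 21°. Handing in.

```bash
python3 -c "
from cell import ticket
print(ticket.close_job())"
```

```text
the job is handed in; nothing more can be done
None
```

The job is handed in, with no verdict shown: the board leans released on the rest at about 21°, and the probe is held upright in the guide hole, ring about level with the plate top and 1 to 2 mm off centre; the brown look-alike probe fell over during the run, apparently by itself, and I left it lying.

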